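Reset the saw's tripped overload through its recessed well

TASK

The saw's overload has tripped. On the yellow reset box, push the dust shutter fully open by its tab with a fingertip, reach down into the well and press the sunken red key fully home for about a second, then let it come up and push the shutter fully shut again. Only push and press: do not pinch the tab, do not shift or lift the box, and leave the blue box and everything else on the table alone.

Things in the scene. Friction and masses are not known exactly. Their poses are not given: they have to be found in the camera images.
- saw_box: yellow reset box of the saw, loose on the table but heavy (about 2.6 kg), 110 mm in x, 160 mm in y, 60 mm high; origin at the centre of its underside, z up, its front (two small lamps) faces -x, towards the robot. In its top is a square well 52 x 52 mm, 36 mm deep, centred 36 mm from the box's centre towards its own -y; the reset key sits at the bottom of the well. A dust shutter in low guide rails covers the well; opened, it lies over the other (+y) half of the top.
- saw_shutter (a joint): slide of the yellow box's shutter in m: 0 = shut over the well, 0.068 = fully open (end stop); it starts 0 to 0.012 open. It opens in the box's own +y direction. mm-sizes: aluminium plate 66 x 66 x 4 lying on the box top, with a black push tab (rib) across its middle, 36 long along the box's x, 12.4 thick along the box's y, its top 18.5 above the box top (14.5 above the plate). Slides with about 1.5 N of friction, stays where it is left.
- saw_tab (a point): middle of the top edge of the push tab on the yellow box's shutter; moves with the shutter. Shut, it stands right above the centre of the well
- saw_key (a joint): travel of the red reset key in m: 0 = up, 0.005 = fully down; sprung, needs about 2 N to start and 5.3 N to bottom, comes back up when let go
- saw_key_top (a point): centre of the top of the red reset key (round, 28 mm across), 22 mm below the top of the yellow box (z = 38 mm), in the middle of the well; hidden while the shutter is shut
- dust_box: blue reset box of the dust extractor: same shape, size and frame as the yellow one, with a green key. To be left alone. The yellow and blue boxes may stand either way round, left or right
- dust_shutter (a joint): slide of the blue box's shutter in m, same as the yellow one's
- dust_key (a joint): travel of the blue box's green key in m, same as the yellow one's
- battery: loose bystander: black and yellow cordless-tool battery, 75 x 110 x 63 mm high; to be left alone
- tape_measure: loose bystander: yellow tape measure, 62 x 36 x 58 mm high, standing between the two boxes; to be left alone
- screwdriver: loose bystander: screwdriver lying on the table to the left of the boxes; to be left alone
- wrench: loose bystander: steel wrench lying beyond the boxes; to be left alone
- offcut: loose bystander: wooden offcut 90 x 140 x 38 mm, beyond the boxes; to be left alone
- screw_jar: loose bystander: glass jar 64 mm wide, 75 mm high, off to the right; to be left alone
Mind the look-alikes: they are no part of the job. Leave any purple or turquoise look-alike of the saw_box alone.

How it is judged (in metres and radians):
On the way, in this order (a step that is already met when the one before it is completed fails the run):
1. the yellow box's shutter is pushed fully open (value of joint saw_shutter above 0.06 m), for 0.1 s.
2. the red key is pressed fully home in its well and held (value of joint saw_key above 0.004 m and contact force between the fingers and saw_key above 1 N and value of joint saw_shutter above 0.05 m), for 0.5 s.
At the end, for the whole second after the job is handed in: the yellow box's shutter is shut to within 4 mm, the red key is up again (within 1 mm), the yellow box stands still and upright within 20 mm of where it was, and the blue box and the bystanders are within 20 mm of where they were (value of joint saw_shutter below 0.004 m and value of joint each of saw_key, dust_key below 0.001 m and distance of each of saw_box, dust_box, battery, tape_measure, screwdriver, wrench, offcut, screw_jar from where it was at the start of the episode below 0.02 m and angle between saw_box's own z axis and vertical below 0.05 rad and linear speed of saw_box below 0.01 m/s); the robot touches nothing.
It fails at once if the shutter's tab is pinched between the fingers (contact force between the fingers and saw_shutter_c2 above 1 N and contact force between the fingers and saw_shutter_c3 above 1 N).
It fails at once if the yellow box is lifted, tipped or shoved (over 20 mm or 0.15 rad) (distance of saw_box from where it was at the start of the episode above 0.02 m or angle between saw_box's own z axis and vertical above 0.15 rad).
It fails at once if the blue box is moved over 20 mm, its key pressed or its shutter slid open past 20 mm (distance of dust_box from where it was at the start of the episode above 0.02 m or value of joint dust_key above 0.0025 m or value of joint dust_shutter above 0.02 m).
It fails at once if a bystander is moved or carried over 20 mm (distance of any of battery, tape_measure, screwdriver, wrench, offcut, screw_jar from where it was at the start of the episode above 0.02 m).
It also fails if it takes over 51 s, if anything falls off the work surface, if the arm or the gripper's body presses on something with over 40 N, if the wrist force passes 120 N, or if a joint passes its speed limit or range.

ROBOT

A 6-joint arm with a two-finger parallel gripper is mounted at the origin on the work surface. World frame = base frame: x ahead of the robot, y to its left, z up, the work surface at z = 0. Lengths are in mm, angles in rad, forces in N, time in s.
With the tool pointing down it reaches from about 275 to 975 mm from the base axis. Payload 8.4 kg.
Tool frame: the origin (TCP) lies at the centre of the arm's flange, where the gripper is bolted on; the fingertips stand 190 mm ahead of it and the grasp point (between the pads) lies 171 mm ahead of it; z points along the fingers, y is the line along which they close (so a half turn about z gives the same grasp; the last joint's range is limited). The gripper opens to 92 mm and grips with 3 to 60 N. Pads are 20 mm wide; open, the fingers measure 128 mm over their backs; the gripper's body (75 mm by 189 mm) begins 69 mm behind the grasp point.
Start: joints at [1.264, 0.353, 1.633, -0, 1.155, -0.002], TCP at [187.563, 596.196, 404.683] pointing down, gripper open.
Joint ranges: [-2.63, 2.63], [-0.92, 2.1], [0.06, 2.66], [-1.3, 4.44], [0, 2.69], [-3.02, 3.02]. Speed limits (rad/s): [2.22, 2.22, 2.79, 3.14, 3.14, 3.14].

INTERFACE

Orientations are given as a unit quaternion [w, x, y, z].
In Python, from station import bot gives the robot as it stands. The module is installed in compiled form; this text tells all that it offers.
- The arm moves only by the tool step_arm, never from a script. Its argument "moves" is a list of rows, each an object with "dp": the shift along the tool's x, y, z in units of 40 mm (1.0 is 40 mm), a list of three; "dr": the turn, a rotation vector about the tool's x, y, z in units of 6 degrees (1.0 is 6 degrees), a list of three; "fingers": the closure in counts, from 0 (fully open) to 255 (shut). In form: [{"dp": [tx, ty, tz], "dr": [ax, ay, az], "fingers": fingers}, ...]. A call has 1 to 20 rows; each row shifts and turns the commanded pose from where the row before left it, along the tool's axes as they then stand; what a row does not reach is not made up. A row lasts 1/12 s, in which the tool goes at most 41.7 mm and 7.16 degrees, less where a joint would pass 70% of its speed; a pose out of reach is approached as far as the arm can. A call is refused whole if a number of a shift passes 1 or a number of a turn 1, either way. A call with a gripper value outside its range is refused whole. The fingers move at their own pace and stop on an object; the grip force is fixed at half the most. Time passes only in rows, so rows that do not move let the fingers close. It gives the time, the measured TCP pose, the force, the opening and the grip force at its end, in the units of the state.
- bot.read_state(): the state, without advancing time (a new reading comes with each control period).
- bot.grab_frame(name): name is "side" or "top"; returns a dict with "img" (480x640x3 uint8, red, green, blue), "depth" (480x640 float32, mm along the optical axis (not along the pixel's ray), 0 where there is no reading), "camera_matrix" (3x3 intrinsics, pixels), "dist" ([k1, k2, p1, p2, k3] as OpenCV has them; the pictures are not rectified), "pose" (4x4, takes a point from camera to world coordinates). Camera axes: x right, y down, z forward; pixel columns grow to the right and rows downward; lengths in mm; the calibration is good to about 2 mm. A picture is of the moment at which its call begins.
- bot.finish_job(): hands the job in; it is judged then, once.
The state is a dict: "time": time; "joint_pos": joint angles; "dq": joint speeds; "joint_torque": joint torques, N m; "ee_pos": TCP position; "tool_rot": TCP orientation; "contact_force": force on the tool from outside, world axes, zero at the start; "wrist_torque": the same for the moment, N m; "finger_gap": finger opening in mm; "finger_force": force on a finger pad.
Only numpy, scipy, OpenCV 4.12 (cv2) and the standard library are available. Lean on these libraries where they do the work, as an engineer would, in place of code of your own. Each camera call takes 0.05 s, during which the arm holds its last target. There are 200 camera calls.

## Working session

There is one attempt and no reset: what is moved stays moved. The work goes in short steps, Python scripts to look and compute and a tool call to move; the robot and the scene stay as the last step left them, time stands still between calls to the robot, and variables do not carry over. Pictures are saved under pics/ and viewed, at most 10 in all, crops included, and the job is handed in when it is done.

Besides the shell and the picture viewer there is one more tool, called as a command line: name --argument value ..., lists and objects as JSON in quotes. step_arm: Moves the arm, as the interface text tells. Its arguments: {"type":"object","properties":{"moves":{"type":"array","items":{"type":"object","properties":{"dp":{"type":"array","items":{"type":"number"}},"dr":{"type":"array","items":{"type":"number"}},"fingers":{"type":"number"}}}}},"required":["moves"]}

```bash
mkdir -p pics
cat > h.py <<'E'
import numpy as np, cv2, pickle
from station import bot
def grab(n,f):
    d=bot.grab_frame(n); pickle.dump(d,open(f'{n}.pkl','wb')); cv2.imwrite(f'pics/{f}.png',d['img'][:,:,::-1]); return d
def ray(d,u,v):
    p=cv2.undistortPoints(np.array([[[u,v]]],float),np.array(d['camera_matrix']),np.array(d['dist']))[0,0]
    P=np.array(d['pose']); return P[:3,3],P[:3,:3]@np.array([p[0],p[1],1])
def atz(d,u,v,z):
    o,r=ray(d,u,v); return o+r*(z-o[2])/r[2]
def dep(d,u,v):
    o,r=ray(d,u,v); return o+r*np.median(d['depth'][v-1:v+2,u-1:u+2])
E
python3 - <<'E'
from h import *
print(bot.read_state())
for n in('top','side'):
    d=grab(n,n+'0'); print(n,np.round(d['pose'],2).tolist(),d['camera_matrix'])
E
```

```text
{'time': 0.0, 'joint_pos': array([ 1.26359706e+00,  3.53639943e-01,  1.63411812e+00, -2.27887682e-05,
        1.15519817e+00, -2.37731257e-03]), 'dq': array([-8.50151871e-04,  1.51363422e-03,  6.63182364e-04, -9.18769678e-04,
        3.87524274e-04,  9.34004550e-05]), 'joint_torque': array([-4.70632120e-03, -5.93833065e+01, -3.34225094e+01,  6.94501796e-02,
        2.32996809e-02, -1.74643924e-04]), 'ee_pos': array([187.49766448, 595.97261798, 403.97549433]), 'tool_rot': array([-9.48157707e-05,  1.51817011e-01,  9.88408382e-01, -6.75247105e-04]), 'contact_force': array([ 0.51724025,  0.11149884, -0.51504456]), 'wrist_torque': array([-0.02517671, -0.02763575,  0.00486267]), 'finger_force': 0.0, 'finger_gap': 91.90880287683561}
top [[-0.02, -1.0, 0.1, 438.63], [-1.0, 0.02, -0.01, 5.53], [0.01, -0.1, -1.0, 1347.37], [0.0, 0.0, 0.0, 1.0]] [[594.25397786   0.         310.10965875]
 [  0.         594.25397786 237.61529552]
 [  0.           0.           1.        ]]
side [[0.75, -0.38, 0.53, -102.08], [-0.66, -0.42, 0.63, -767.06], [-0.02, -0.82, -0.57, 774.19], [0.0, 0.0, 0.0, 1.0]] [[507.58752758   0.         323.47429572]
 [  0.         507.58752758 239.25838999]
 [  0.           0.           1.        ]]
```

View pics/top0.png

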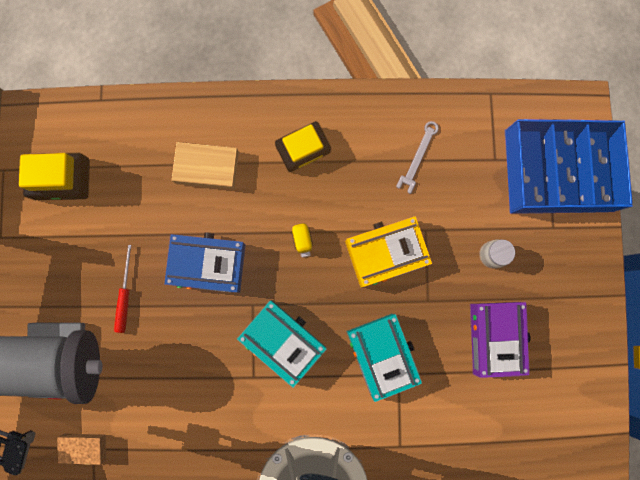

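View pics/side0.png

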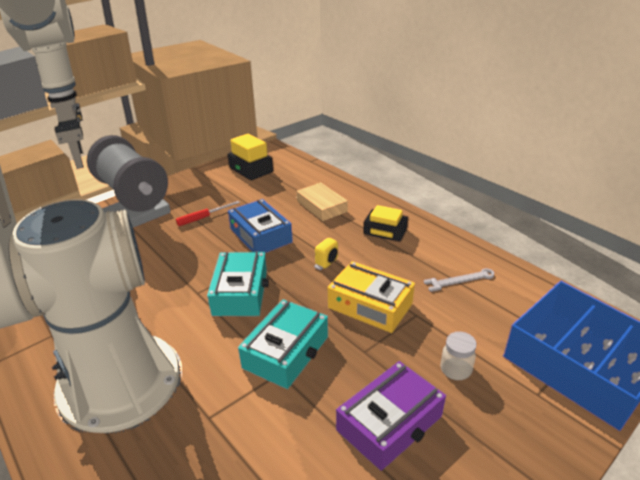

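The top picture shows these candidates: the yellow reset box at (388,251), blue at (205,264), turquoise at (283,343) and (385,357), purple at (500,340), and the yellow tape at (303,240). The yellow one matches, with its lamps towards the robot and its plate on the −y half. I'll check it in a close crop.

Run:
```python
import cv2
i=cv2.imread('pics/top0.png')[205:300,335:445]
cv2.imwrite('pics/c1.png',cv2.resize(i,None,fx=6,fy=6,interpolation=cv2.INTER_CUBIC))
```

```text
(no output)
```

View pics/c1.png

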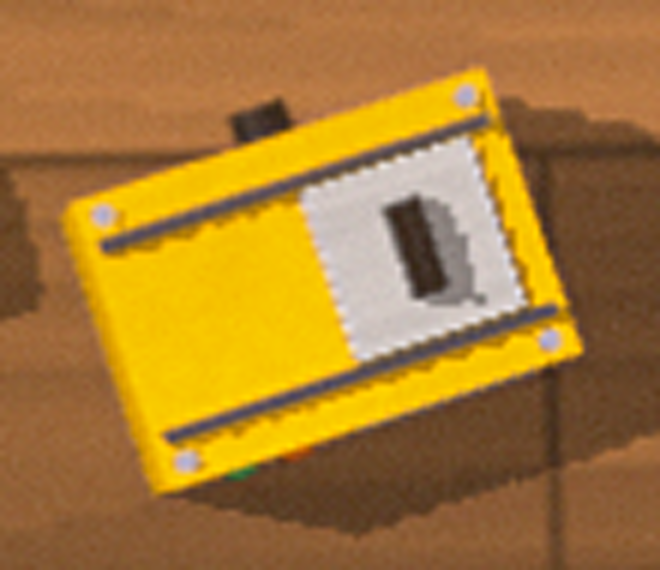

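The crop shows the yellow box. Its screws are at crop pixels (103,215), (465,96), (550,340) and (186,461), and the tab top is centred near (415,247). The lamps face the robot, and the shutter is nearly shut over the right (−y) half.

```bash
cat >> h.py <<'E'
def boxpose(d,C):  # C: top corners TL,TR,BR,BL (px) ; returns centre, ux, uy
    p=np.array([atz(d,u,v,60)[:2] for u,v in C])
    c=p.mean(0); uy=(p[0]-p[1])+(p[3]-p[2]); uy/=np.linalg.norm(uy); ux=np.array([uy[1],-uy[0]])
    print('sides y',np.linalg.norm(p[0]-p[1]),np.linalg.norm(p[3]-p[2]),'x',np.linalg.norm(p[0]-p[3]),np.linalg.norm(p[1]-p[2]))
    return c,ux,uy
E
python3 - <<'E'
from h import *
d=pickle.load(open('top.pkl','rb'))
f=lambda a:[(335+(x+.5)/6-.5,205+(y+.5)/6-.5) for x,y in a]
for C in ([(68,205),(485,68),(582,352),(160,492)],[(103,215),(465,96),(550,340),(186,461)]):
    c,ux,uy=boxpose(d,f(C)); print('c',c,'yaw',np.degrees(np.arctan2(ux[1],ux[0])))
    print('well',c-36*uy)
    t=atz(d,*f([(415,247)])[0],78.5)[:2]; print('tab',t,'rel',(t-c)@ux,(t-c)@uy)
for u,v in [(370,255),(388,270),(403,227),(400,246)]: print(dep(d,u,v))
# side check: project predictions
s=pickle.load(open('side.pkl','rb'))
for n,P in dict(c=[*c,60],tab=[*t,78.5]).items():
    Q=np.linalg.inv(np.array(s['pose'])); r=cv2.projectPoints(np.array([P],float),cv2.Rodrigues(Q[:3,:3])[0],Q[:3,3],np.array(s['camera_matrix']),np.array(s['dist']))[0]; print(n,r.ravel())
i=cv2.imread('pics/side0.png')[250:340,315:425]
cv2.imwrite('pics/c2.png',cv2.resize(i,None,fx=6,fy=6,interpolation=cv2.INTER_CUBIC))
E
```

```text
sides y 161.48935050579732 162.5814127293631 x 109.03485227698043 109.52147200406947
c [ 532.49829747 -174.88953321] yaw 17.14741786137257
well [ 543.11222199 -209.28930946]
tab [ 541.92969311 -205.14761117] rel 0.0911373309536998 -31.693756480924566
sides y 140.1172558295542 140.32105633568696 x 93.96140194613454 94.21917350678503
c [ 532.87713691 -175.61664235] yaw 17.169233716364467
well [ 543.50415867 -210.01237477]
tab [ 541.92969311 -205.14761117] rel -0.06824854534404956 -30.887250368563052
[ 524.5312247  -133.69833265   59.7858576 ]
[ 490.93281298 -171.32904343   65.5924027 ]
[ 584.25099263 -207.31122251   63.59963312]
[ 542.40214969 -198.71456469   67.74816195]
c [370.8242883  284.35576253]
tab [383.84562327 282.34138311]
```

View pics/c2.png

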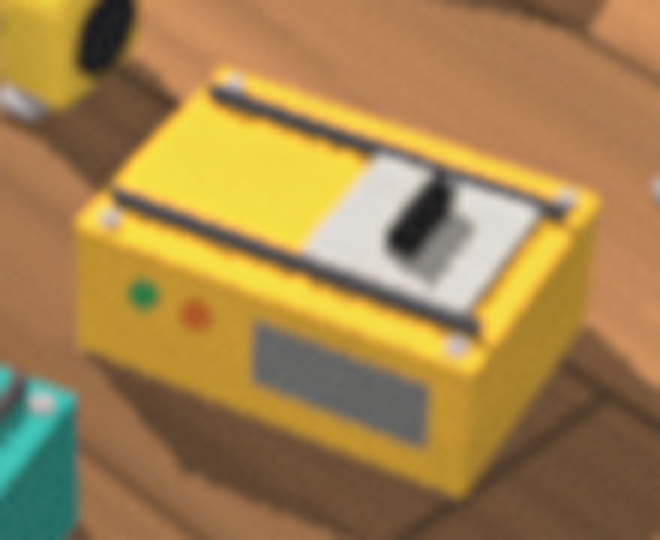

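step_arm --moves '[{"dp":[0,0,-0.25],"dr":[0,0,0.923],"fingers":255},{"dp":[0,0,-0.25],"dr":[0,0,0.923],"fingers":255},{"dp":[0,0,-0.25],"dr":[0,0,0.923],"fingers":255},{"dp":[0,0,-0.25],"dr":[0,0,0.923],"fingers":255},{"dp":[0,0,-0.25],"dr":[0,0,0.923],"fingers":255},{"dp":[0,0,-0.25],"dr":[0,0,0.923],"fingers":255},{"dp":[0,0,-0.25],"dr":[0,0,0.923],"fingers":255},{"dp":[0,0,-0.25],"dr":[0,0,0.923],"fingers":255},{"dp":[0,0,-0.25],"dr":[0,0,0.923],"fingers":255},{"dp":[0,0,-0.25],"dr":[0,0,0.923],"fingers":255},{"dp":[0,0,0],"dr":[0,0,0],"fingers":255}]'

```text
time: 1.02
ee_pos: [187.7, 596.5, 506.4]
tool_rot: [-0.0, 0.595, 0.803, 0.001]
contact_force: [0.2, 0.2, -0.1]
finger_gap: 20.5
finger_force: 0.0
```

step_arm --moves '[{"dp":[-0.75,0.085,0],"dr":[0,0,0],"fingers":255},{"dp":[-0.75,0.085,0],"dr":[0,0,0],"fingers":255},{"dp":[-0.75,0.085,0],"dr":[0,0,0],"fingers":255},{"dp":[-0.75,0.085,0],"dr":[0,0,0],"fingers":255},{"dp":[-0.75,0.085,0],"dr":[0,0,0],"fingers":255},{"dp":[-0.75,0.085,0],"dr":[0,0,0],"fingers":255},{"dp":[-0.75,0.085,0],"dr":[0,0,0],"fingers":255},{"dp":[-0.75,0.085,0],"dr":[0,0,0],"fingers":255},{"dp":[-0.75,0.085,0],"dr":[0,0,0],"fingers":255},{"dp":[-0.75,0.085,0],"dr":[0,0,0],"fingers":255},{"dp":[-0.75,0.085,0],"dr":[0,0,0],"fingers":255},{"dp":[-0.75,0.085,0],"dr":[0,0,0],"fingers":255},{"dp":[-0.75,0.085,0],"dr":[0,0,0],"fingers":255},{"dp":[-0.75,0.085,0],"dr":[0,0,0],"fingers":255},{"dp":[-0.75,0.085,0],"dr":[0,0,0],"fingers":255},{"dp":[-0.75,0.085,0],"dr":[0,0,0],"fingers":255},{"dp":[-0.75,0.085,0],"dr":[0,0,0],"fingers":255},{"dp":[-0.75,0.085,0],"dr":[0,0,0],"fingers":255},{"dp":[-0.75,0.085,0],"dr":[0,0,0],"fingers":255},{"dp":[0,0,0],"dr":[0,0,0],"fingers":255}]'

```text
time: 2.68
ee_pos: [418.6, 67.2, 504.1]
tool_rot: [0.001, 0.593, 0.805, -0.001]
contact_force: [0.2, 0.6, -0.1]
finger_gap: 0.5
finger_force: 0.0
```

step_arm --moves '[{"dp":[-0.75,0.085,0],"dr":[0,0,0],"fingers":255},{"dp":[-0.75,0.085,0],"dr":[0,0,0],"fingers":255},{"dp":[-0.75,0.085,0],"dr":[0,0,0],"fingers":255},{"dp":[-0.75,0.085,0],"dr":[0,0,0],"fingers":255},{"dp":[-0.75,0.085,0],"dr":[0,0,0],"fingers":255},{"dp":[-0.75,0.085,0],"dr":[0,0,0],"fingers":255},{"dp":[-0.75,0.085,0],"dr":[0,0,0],"fingers":255},{"dp":[-0.75,0.085,0],"dr":[0,0,0],"fingers":255},{"dp":[-0.75,0.085,0],"dr":[0,0,0],"fingers":255},{"dp":[-0.75,0.085,0],"dr":[0,0,0],"fingers":255},{"dp":[-0.75,0.085,0],"dr":[0,0,0],"fingers":255},{"dp":[0,0,0],"dr":[0,0,0],"fingers":255},{"dp":[0,0,0],"dr":[0,0,0],"fingers":255}]'

```text
time: 3.77
ee_pos: [550.8, -234.2, 503.4]
tool_rot: [-0.001, 0.593, 0.805, -0.0]
contact_force: [0.1, 0.3, -0.1]
finger_gap: 0.6
finger_force: 0.0
```

```bash
cat >> h.py <<'E'
from scipy.spatial.transform import Rotation as Ro
C0=np.array([532.7,-175.2]); YAW=np.radians(17.16)
UX=np.array([np.cos(YAW),np.sin(YAW)]); UY=np.array([-np.sin(YAW),np.cos(YAW)])
def where():
    s=bot.read_state(); w,x,y,z=s['tool_rot']; R=Ro.from_quat([x,y,z,w]).as_matrix()
    tip=s['ee_pos']+190*R[:,2]; r=tip[:2]-C0
    F=s['contact_force']
    print('t %.2f'%s['time'],'tip',np.round(tip,1),'box-rel x,y',np.round([r@UX,r@UY],1),'yawY',np.degrees(np.arctan2(R[1,1],R[0,1])).round(2),'z',R[:,2].round(4),'F box',np.round([F[:2]@UX,F[:2]@UY,F[2]],2),'gap',s['finger_gap'])
E
python3 -c "
from h import *
where()"
```

```text
t 3.77 tip [ 550.4 -234.   313.4] box-rel x,y [ -0.4 -61.5] yawY 17.19 z [-0.0016  0.001  -1.    ] F box [ 0.14  0.26 -0.15] gap 0.5712176552860069
```

step_arm --moves '[{"dp":[0,0,0.8],"dr":[0,0,0],"fingers":255},{"dp":[0,0,0.8],"dr":[0,0,0],"fingers":255},{"dp":[0,0,0.8],"dr":[0,0,0],"fingers":255},{"dp":[0,0,0.8],"dr":[0,0,0],"fingers":255},{"dp":[0,0,0.8],"dr":[0,0,0],"fingers":255},{"dp":[0,0,0.8],"dr":[0,0,0],"fingers":255},{"dp":[0,0,0.6],"dr":[0,0,0],"fingers":255},{"dp":[0,0,0.3],"dr":[0,0,0],"fingers":255},{"dp":[0,0,0],"dr":[0,0,0],"fingers":255},{"dp":[0,0,0],"dr":[0,0,0],"fingers":255}]'

```text
time: 4.6
ee_pos: [550.6, -233.0, 277.1]
tool_rot: [-0.0, 0.593, 0.805, 0.0]
contact_force: [-0.3, 0.5, -0.4]
finger_gap: 0.5
finger_force: 0.0
```

```bash
python3 -c "
from h import *
where(); d=grab('side','s1')
i=d['img'][210:350,310:450,::-1]; cv2.imwrite('pics/c3.png',cv2.resize(i,None,fx=4,fy=4,interpolation=cv2.INTER_CUBIC))"
```

```text
t 4.60 tip [ 550.6 -232.9   87.1] box-rel x,y [  0.  -60.4] yawY 17.23 z [-4.e-04  3.e-04 -1.e+00] F box [-0.17  0.62 -0.37] gap 0.49462554433544687
```

View pics/c3.png

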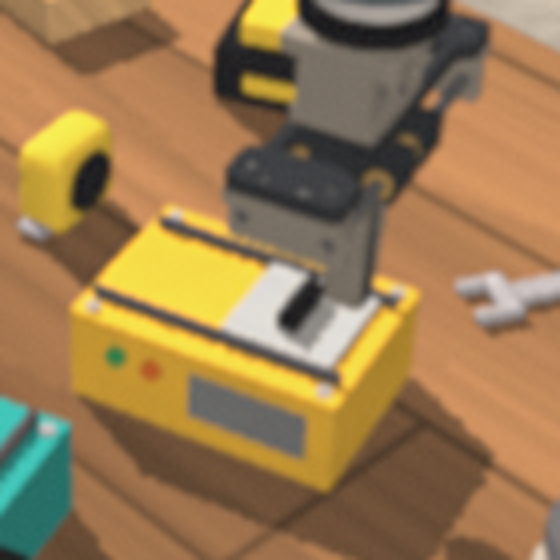

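Run:
```python
from h import *
s=pickle.load(open('side.pkl','rb'));Q=np.linalg.inv(np.array(s['pose']))
for z,Y in((87,-60.4),(78.5,-31.3)):
  for ax in(-18,0,18):
    for ay in((-10,10) if z==87 else(-6.2,6.2)):
      P=[*(C0+ax*UX+(Y+ay)*UY),z]
      r=cv2.projectPoints(np.array([P],float),cv2.Rodrigues(Q[:3,:3])[0],Q[:3,3],np.array(s['camera_matrix']),np.array(s['dist']))[0].ravel()
      print(z,ax,ay,np.round((r-[310,210])*4,0))
```

```text
87 -18 -10 [348. 319.]
87 -18 10 [314. 307.]
87 0 -10 [363. 300.]
87 0 10 [328. 288.]
87 18 -10 [377. 282.]
87 18 10 [343. 270.]
78.5 -18 -6.2 [291. 312.]
78.5 -18 6.2 [270. 304.]
78.5 0 -6.2 [306. 293.]
78.5 0 6.2 [285. 286.]
78.5 18 -6.2 [320. 275.]
78.5 18 6.2 [300. 268.]
```

The fingertip stands over the plate on the −y side of the tab (tip near (345,300), tab near (303,305)), about where I predicted. I'll go down and start pushing.

step_arm --moves '[{"dp":[0,0,0.2],"dr":[0,0,0],"fingers":255},{"dp":[0,0,0.2],"dr":[0,0,0],"fingers":255},{"dp":[0,0,0.05],"dr":[0,0,0],"fingers":255},{"dp":[0,0,0],"dr":[0,0,0],"fingers":255},{"dp":[0,0,0],"dr":[0,0,0],"fingers":255}]'

```text
time: 5.07
ee_pos: [550.5, -233.7, 258.7]
tool_rot: [-0.0, 0.594, 0.805, -0.0]
contact_force: [-0.4, 0.6, 0.2]
finger_gap: 0.2
finger_force: 0.0
```

step_arm --moves '[{"dp":[0.1,0,0],"dr":[0,0,0],"fingers":255},{"dp":[0.1,0,0],"dr":[0,0,0],"fingers":255},{"dp":[0.1,0,0],"dr":[0,0,0],"fingers":255},{"dp":[0.1,0,0],"dr":[0,0,0],"fingers":255},{"dp":[0.1,0,0],"dr":[0,0,0],"fingers":255},{"dp":[0.1,0,0],"dr":[0,0,0],"fingers":255}]'

```text
time: 5.57
ee_pos: [543.3, -210.4, 258.8]
tool_rot: [0.0, 0.594, 0.805, -0.0]
contact_force: [-0.5, -1.6, -0.2]
finger_gap: 0.2
finger_force: 0.8
```

```bash
python3 -c "
from h import *
where()"
```

```text
t 5.57 tip [ 543.4 -210.5   68.8] box-rel x,y [ -0.2 -36.8] yawY 17.17 z [ 3.e-04 -4.e-04 -1.e+00] F box [-0.94 -1.42 -0.23] gap 0.18332945899295777
```

step_arm --moves '[{"dp":[0.1,0,0],"dr":[0,0,0],"fingers":255},{"dp":[0.1,0,0],"dr":[0,0,0],"fingers":255},{"dp":[0.1,0,0],"dr":[0,0,0],"fingers":255},{"dp":[0.1,0,0],"dr":[0,0,0],"fingers":255},{"dp":[0.1,0,0],"dr":[0,0,0],"fingers":255},{"dp":[0.1,0,0],"dr":[0,0,0],"fingers":255},{"dp":[0.1,0,0],"dr":[0,0,0],"fingers":255},{"dp":[0.1,0,0],"dr":[0,0,0],"fingers":255},{"dp":[0.1,0,0],"dr":[0,0,0],"fingers":255},{"dp":[0.1,0,0],"dr":[0,0,0],"fingers":255},{"dp":[0.1,0,0],"dr":[0,0,0],"fingers":255},{"dp":[0,0,0],"dr":[0,0,0],"fingers":255}]'

```text
time: 6.57
ee_pos: [530.2, -167.9, 258.6]
tool_rot: [-0.0, 0.594, 0.805, 0.0]
contact_force: [0.6, 0.1, -0.0]
finger_gap: 0.7
finger_force: 0.0
```

```bash
python3 -c "
from h import *
where(); d=grab('top','t1')
i=d['img'][205:300,335:445,::-1]; cv2.imwrite('pics/c4.png',cv2.resize(i,None,fx=6,fy=6,interpolation=cv2.INTER_CUBIC))"
```

```text
t 6.57 tip [ 530.1 -167.9   68.6] box-rel x,y [-0.3  7.8] yawY 17.17 z [-3.e-04  5.e-04 -1.e+00] F box [ 0.57 -0.07 -0.04] gap 0.746615405506389
```

step_arm --moves '[{"dp":[0.05,0,0],"dr":[0,0,0],"fingers":255},{"dp":[0,0,0],"dr":[0,0,0],"fingers":255}]'

```text
time: 6.78
ee_pos: [529.8, -166.6, 258.6]
tool_rot: [-0.0, 0.594, 0.805, 0.0]
contact_force: [0.8, -0.0, -0.3]
finger_gap: 0.5
finger_force: 0.0
```

step_arm --moves '[{"dp":[0.05,0,0],"dr":[0,0,0],"fingers":255},{"dp":[0,0,0],"dr":[0,0,0],"fingers":255}]'

```text
time: 6.95
ee_pos: [529.2, -164.8, 258.6]
tool_rot: [-0.0, 0.594, 0.805, 0.0]
contact_force: [-0.0, -1.0, -0.6]
finger_gap: 0.3
finger_force: 0.1
```

```bash
python3 -c "
from h import *
where()"
```

```text
t 6.95 tip [ 529.2 -164.7   68.6] box-rel x,y [-0.2 11. ] yawY 17.15 z [-1.e-04  1.e-04 -1.e+00] F box [-0.29 -0.94 -0.59] gap 0.30201923355019894
```

step_arm --moves '[{"dp":[0.05,0,0],"dr":[0,0,0],"fingers":255},{"dp":[0,0,0],"dr":[0,0,0],"fingers":255}]'

```text
time: 7.12
ee_pos: [528.6, -162.8, 258.6]
tool_rot: [-0.0, 0.594, 0.805, 0.0]
contact_force: [0.9, -1.2, 0.7]
finger_gap: 0.5
finger_force: 0.2
```

step_arm --moves '[{"dp":[0.05,0,0],"dr":[0,0,0],"fingers":255},{"dp":[0,0,0],"dr":[0,0,0],"fingers":255}]'

```text
time: 7.28
ee_pos: [528.0, -160.8, 258.7]
tool_rot: [-0.0, 0.594, 0.805, 0.0]
contact_force: [-0.2, -0.9, -0.7]
finger_gap: 0.4
finger_force: 0.2
```

```bash
python3 -c "
from h import *
where(); d=grab('top','t2')
i=d['img'][205:300,335:445,::-1]; cv2.imwrite('pics/c5.png',cv2.resize(i,None,fx=6,fy=6,interpolation=cv2.INTER_CUBIC))
d=grab('side','s2')
i=d['img'][230:350,300:460,::-1]; cv2.imwrite('pics/c6.png',cv2.resize(i,None,fx=5,fy=5,interpolation=cv2.INTER_CUBIC))"
```

```text
t 7.28 tip [ 528.  -160.8   68.7] box-rel x,y [-0.3 15.1] yawY 17.15 z [-1.e-04  1.e-04 -1.e+00] F box [-0.47 -0.81 -0.72] gap 0.38647468440383276
```

View pics/c6.png

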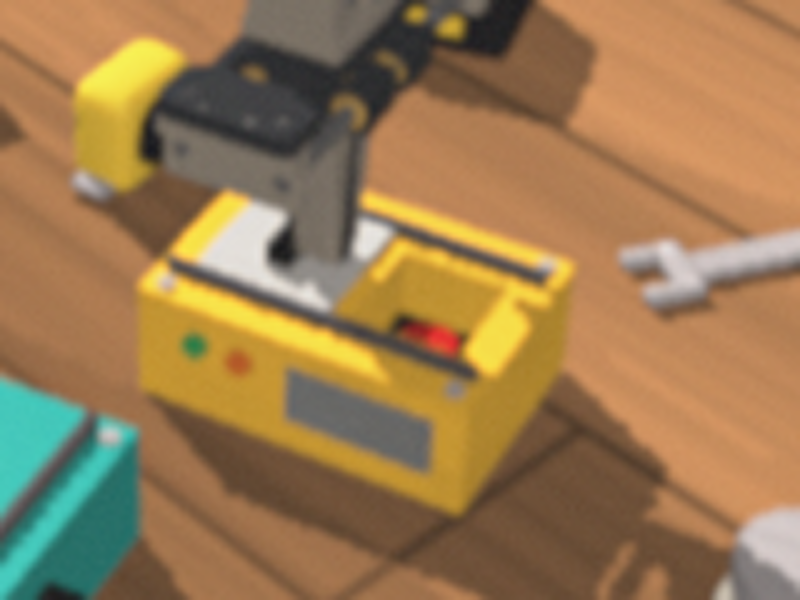

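The shutter is nearly open and the red key shows at (430,330). I'll nudge it to the end stop.

step_arm --moves '[{"dp":[0.04,0,0],"dr":[0,0,0],"fingers":255},{"dp":[0,0,0],"dr":[0,0,0],"fingers":255}]'

```text
time: 7.55
ee_pos: [527.7, -159.9, 258.7]
tool_rot: [0.001, 0.593, 0.805, -0.0]
contact_force: [-0.9, -5.3, -1.8]
finger_gap: 0.6
finger_force: 2.4
```

step_arm --moves '[{"dp":[0.03,0,0],"dr":[0,0,0],"fingers":255},{"dp":[0,0,0],"dr":[0,0,0],"fingers":255}]'

```text
time: 7.72
ee_pos: [527.6, -159.3, 258.8]
tool_rot: [0.001, 0.593, 0.805, -0.001]
contact_force: [0.9, -9.1, -3.2]
finger_gap: 0.5
finger_force: 4.7
```

```bash
python3 -c "
from h import *
where()"
```

```text
t 7.72 tip [ 527.8 -159.9   68.8] box-rel x,y [-0.2 16.1] yawY 17.22 z [ 0.0013 -0.0027 -1.    ] F box [-1.83 -9.01 -3.24] gap 0.5197508956507353
```

End stop reached: the force rose at tip y = 16, as predicted. Now over the well and down.

step_arm --moves '[{"dp":[-0.2,0,0],"dr":[0,0,0],"fingers":255},{"dp":[0,0,-0.25],"dr":[0,0,0],"fingers":255},{"dp":[0,0,-0.25],"dr":[0,0,0],"fingers":255},{"dp":[-0.28,0,0],"dr":[0,0,0],"fingers":255},{"dp":[-0.28,0,0],"dr":[0,0,0],"fingers":255},{"dp":[-0.28,0,0],"dr":[0,0,0],"fingers":255},{"dp":[-0.28,0,0],"dr":[0,0,0],"fingers":255},{"dp":[0,0,0],"dr":[0,0,0],"fingers":255},{"dp":[0,0,0],"dr":[0,0,0],"fingers":255}]'

```text
time: 8.47
ee_pos: [542.8, -209.7, 278.2]
tool_rot: [-0.0, 0.594, 0.804, -0.0]
contact_force: [-0.7, 0.3, -1.2]
finger_gap: 0.5
finger_force: 0.0
```

```bash
python3 -c "
from h import *
where(); d=grab('side','s3')
i=d['img'][230:350,300:460,::-1]; cv2.imwrite('pics/c7.png',cv2.resize(i,None,fx=5,fy=5,interpolation=cv2.INTER_CUBIC))"
```

```text
t 8.47 tip [ 542.7 -209.6   88.2] box-rel x,y [ -0.6 -35.8] yawY 17.07 z [-5.e-04  3.e-04 -1.e+00] F box [-0.57  0.48 -1.22] gap 0.5361140421407896
```

View pics/c7.png

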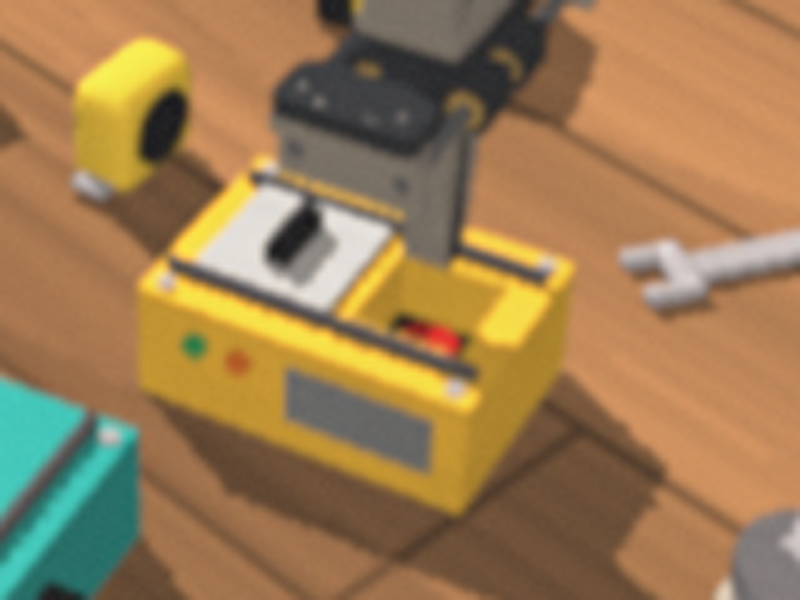

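The shutter is open and the tip, at (430,258), stands directly over the red key at (430,335). Going down.

step_arm --moves '[{"dp":[0,0,0.3],"dr":[0,0,0],"fingers":255},{"dp":[0,0,0.3],"dr":[0,0,0],"fingers":255},{"dp":[0,0,0.3],"dr":[0,0,0],"fingers":255},{"dp":[0,0,0.2],"dr":[0,0,0],"fingers":255},{"dp":[0,0,0],"dr":[0,0,0],"fingers":255}]'

```text
time: 8.93
ee_pos: [541.9, -208.2, 232.0]
tool_rot: [-0.002, 0.594, 0.805, -0.001]
contact_force: [1.0, 0.2, 0.7]
finger_gap: 0.0
finger_force: 0.0
```

step_arm --moves '[{"dp":[0,0,0.1],"dr":[0,0,0],"fingers":255},{"dp":[0,0,0.1],"dr":[0,0,0],"fingers":255},{"dp":[0,0,0.05],"dr":[0,0,0],"fingers":255},{"dp":[0,0,0],"dr":[0,0,0],"fingers":255}]'

```text
time: 9.27
ee_pos: [543.0, -208.8, 224.8]
tool_rot: [0.0, 0.594, 0.805, 0.0]
contact_force: [-0.4, 0.7, 5.0]
finger_gap: 0.4
finger_force: 2.1
```

```bash
python3 -c "
from h import *
where()"
```

```text
t 9.27 tip [ 543.  -208.8   34.8] box-rel x,y [ -0.  -35.1] yawY 17.16 z [ 3.e-04  0.e+00 -1.e+00] F box [-0.18  0.83  5.04] gap 0.3574944855899299
```

step_arm --moves '[{"dp":[0,0,0.04],"dr":[0,0,0],"fingers":255},{"dp":[0,0,0.03],"dr":[0,0,0],"fingers":255},{"dp":[0,0,0],"dr":[0,0,0],"fingers":255}]'

```text
time: 9.52
ee_pos: [543.0, -208.8, 223.4]
tool_rot: [0.0, 0.594, 0.805, 0.0]
contact_force: [-3.5, 2.8, 15.5]
finger_gap: 0.3
finger_force: 7.8
```

step_arm --moves '[{"dp":[0,0,0],"dr":[0,0,0],"fingers":255},{"dp":[0,0,0],"dr":[0,0,0],"fingers":255},{"dp":[0,0,0],"dr":[0,0,0],"fingers":255},{"dp":[0,0,0],"dr":[0,0,0],"fingers":255},{"dp":[0,0,0],"dr":[0,0,0],"fingers":255},{"dp":[0,0,0],"dr":[0,0,0],"fingers":255},{"dp":[0,0,0],"dr":[0,0,0],"fingers":255},{"dp":[0,0,0],"dr":[0,0,0],"fingers":255},{"dp":[0,0,0],"dr":[0,0,0],"fingers":255},{"dp":[0,0,0],"dr":[0,0,0],"fingers":255},{"dp":[0,0,0],"dr":[0,0,0],"fingers":255},{"dp":[0,0,0],"dr":[0,0,0],"fingers":255}]'

```text
time: 10.52
ee_pos: [542.9, -208.8, 223.4]
tool_rot: [0.0, 0.594, 0.805, 0.0]
contact_force: [-5.3, 3.3, 15.7]
finger_gap: 0.0
finger_force: 8.1
```

```bash
python3 -c "
from h import *
where()"
```

```text
t 10.52 tip [ 543.1 -208.8   33.4] box-rel x,y [ -0.  -35.2] yawY 17.15 z [ 7.e-04 -1.e-04 -1.e+00] F box [-4.1   4.69 15.7 ] gap 0.045566200673200365
```

The key was held home for a second at 15 N. Now up, over the tab, and down on the far side.

step_arm --moves '[{"dp":[0,0,-0.2],"dr":[0,0,0],"fingers":255},{"dp":[0,0,-0.5],"dr":[0,0,0],"fingers":255},{"dp":[0,0,-0.5],"dr":[0,0,0],"fingers":255},{"dp":[0,0,-0.5],"dr":[0,0,0],"fingers":255},{"dp":[0,0,0],"dr":[0,0,0],"fingers":255},{"dp":[0.6,0,0],"dr":[0,0,0],"fingers":255},{"dp":[0.6,0,0],"dr":[0,0,0],"fingers":255},{"dp":[0.6,0,0],"dr":[0,0,0],"fingers":255},{"dp":[0.6,0,0],"dr":[0,0,0],"fingers":255},{"dp":[0,0,0],"dr":[0,0,0],"fingers":255},{"dp":[0,0,0],"dr":[0,0,0],"fingers":255},{"dp":[0,0,0],"dr":[0,0,0],"fingers":255}]'

```text
time: 11.52
ee_pos: [514.8, -117.4, 289.7]
tool_rot: [0.0, 0.593, 0.805, -0.0]
contact_force: [0.4, -1.1, -0.6]
finger_gap: 0.4
finger_force: 0.0
```

```bash
python3 -c "
from h import *
where(); d=grab('side','s4')
i=d['img'][230:350,300:460,::-1]; cv2.imwrite('pics/c8.png',cv2.resize(i,None,fx=5,fy=5,interpolation=cv2.INTER_CUBIC))"
```

```text
t 11.52 tip [ 514.9 -117.4   99.7] box-rel x,y [ 0.  60.4] yawY 17.19 z [ 5.e-04 -4.e-04 -1.e+00] F box [ 0.09 -1.19 -0.56] gap 0.40853577504616334
```

View pics/c8.png

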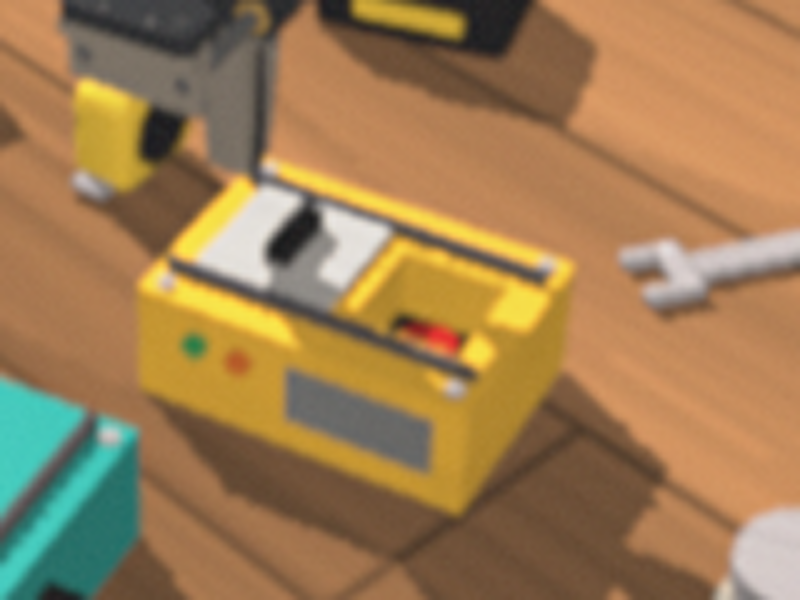

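The tip is clear of the tab on the +y side, the box hasn't moved and the key is up. Going down to push the shutter shut.

step_arm --moves '[{"dp":[0,0,0.3],"dr":[0,0,0],"fingers":255},{"dp":[0,0,0.3],"dr":[0,0,0],"fingers":255},{"dp":[0,0,0.17],"dr":[0,0,0],"fingers":255},{"dp":[0,0,0],"dr":[0,0,0],"fingers":255},{"dp":[0,0,0],"dr":[0,0,0],"fingers":255}]'

```text
time: 11.98
ee_pos: [514.6, -117.6, 258.8]
tool_rot: [-0.0, 0.594, 0.804, -0.0]
contact_force: [0.4, 0.2, 0.6]
finger_gap: 0.4
finger_force: 0.0
```

step_arm --moves '[{"dp":[-0.1,0,0],"dr":[0,0,0],"fingers":255},{"dp":[-0.1,0,0],"dr":[0,0,0],"fingers":255},{"dp":[-0.1,0,0],"dr":[0,0,0],"fingers":255},{"dp":[-0.1,0,0],"dr":[0,0,0],"fingers":255},{"dp":[-0.1,0,0],"dr":[0,0,0],"fingers":255},{"dp":[-0.1,0,0],"dr":[0,0,0],"fingers":255},{"dp":[-0.1,0,0],"dr":[0,0,0],"fingers":255}]'

```text
time: 12.57
ee_pos: [523.0, -144.2, 259.2]
tool_rot: [0.0, 0.594, 0.805, 0.0]
contact_force: [-0.2, 1.7, 0.1]
finger_gap: 0.6
finger_force: 0.8
```

step_arm --moves '[{"dp":[-0.1,0,0],"dr":[0,0,0],"fingers":255},{"dp":[-0.1,0,0],"dr":[0,0,0],"fingers":255},{"dp":[-0.1,0,0],"dr":[0,0,0],"fingers":255},{"dp":[-0.1,0,0],"dr":[0,0,0],"fingers":255},{"dp":[-0.1,0,0],"dr":[0,0,0],"fingers":255},{"dp":[-0.1,0,0],"dr":[0,0,0],"fingers":255},{"dp":[-0.1,0,0],"dr":[0,0,0],"fingers":255},{"dp":[-0.1,0,0],"dr":[0,0,0],"fingers":255},{"dp":[-0.1,0,0],"dr":[0,0,0],"fingers":255},{"dp":[-0.1,0,0],"dr":[0,0,0],"fingers":255},{"dp":[-0.1,0,0],"dr":[0,0,0],"fingers":255},{"dp":[0,0,0],"dr":[0,0,0],"fingers":255}]'

```text
time: 13.57
ee_pos: [535.9, -186.6, 259.0]
tool_rot: [0.0, 0.594, 0.805, -0.0]
contact_force: [-0.3, -0.5, -0.4]
finger_gap: -0.0
finger_force: 0.0
```

```bash
python3 -c "
from h import *
where()"
```

```text
t 13.57 tip [ 535.9 -186.7   69. ] box-rel x,y [ -0.3 -11.9] yawY 17.14 z [-0.e+00 -3.e-04 -1.e+00] F box [-0.4  -0.41 -0.39] gap -0.02161849788393839
```

step_arm --moves '[{"dp":[-0.05,0,0],"dr":[0,0,0],"fingers":255},{"dp":[-0.05,0,0],"dr":[0,0,0],"fingers":255},{"dp":[-0.05,0,0],"dr":[0,0,0],"fingers":255},{"dp":[-0.03,0,0],"dr":[0,0,0],"fingers":255},{"dp":[0,0,0],"dr":[0,0,0],"fingers":255}]'

```text
time: 13.98
ee_pos: [537.8, -193.0, 259.0]
tool_rot: [-0.0, 0.594, 0.805, -0.0]
contact_force: [-0.4, 0.4, -0.0]
finger_gap: 0.7
finger_force: 0.1
```

step_arm --moves '[{"dp":[-0.03,0,0],"dr":[0,0,0],"fingers":255},{"dp":[0,0,0],"dr":[0,0,0],"fingers":255}]'

```text
time: 14.15
ee_pos: [538.1, -194.0, 259.0]
tool_rot: [-0.0, 0.594, 0.805, -0.0]
contact_force: [-0.3, -0.1, 0.1]
finger_gap: 0.2
finger_force: 0.3
```

step_arm --moves '[{"dp":[-0.02,0,0],"dr":[0,0,0],"fingers":255},{"dp":[0,0,0],"dr":[0,0,0],"fingers":255}]'

```text
time: 14.32
ee_pos: [538.2, -194.4, 259.0]
tool_rot: [-0.001, 0.594, 0.805, 0.0]
contact_force: [-2.6, 4.1, 0.1]
finger_gap: 0.4
finger_force: 2.1
```

```bash
python3 -c "
from h import *
where()"
```

```text
t 14.32 tip [ 538.1 -194.2   69. ] box-rel x,y [ -0.5 -19.7] yawY 17.15 z [-9.e-04  9.e-04 -1.e+00] F box [-1.26  4.73  0.11] gap 0.3926931593797744
```

Force rose at −19.7, the predicted shut stop. One more small nudge, then back off and lift away.

step_arm --moves '[{"dp":[-0.02,0,0],"dr":[0,0,0],"fingers":255},{"dp":[0,0,0],"dr":[0,0,0],"fingers":255},{"dp":[0.1,0,0],"dr":[0,0,0],"fingers":255},{"dp":[0.2,0,0],"dr":[0,0,0],"fingers":255},{"dp":[0,0,-0.4],"dr":[0,0,0],"fingers":255},{"dp":[0,0,-0.8],"dr":[0,0,0],"fingers":255},{"dp":[0,0,-0.8],"dr":[0,0,0],"fingers":255},{"dp":[0,0,-0.8],"dr":[0,0,0],"fingers":255},{"dp":[0,0,-0.8],"dr":[0,0,0],"fingers":255},{"dp":[0.6,0,-0.4],"dr":[0,0,0],"fingers":255},{"dp":[0.6,0,0],"dr":[0,0,0],"fingers":255},{"dp":[0.6,0,0],"dr":[0,0,0],"fingers":255},{"dp":[0,0,0],"dr":[0,0,0],"fingers":255},{"dp":[0,0,0],"dr":[0,0,0],"fingers":255},{"dp":[0,0,0],"dr":[0,0,0],"fingers":255},{"dp":[0,0,0],"dr":[0,0,0],"fingers":255}]'

```text
time: 15.65
ee_pos: [514.2, -115.7, 419.0]
tool_rot: [0.0, 0.594, 0.805, -0.0]
contact_force: [0.5, -0.5, -0.4]
finger_gap: 0.4
finger_force: 0.0
```

```bash
python3 -c "
from h import *
where(); d=grab('side','s5')
i=d['img'][230:350,300:460,::-1]; cv2.imwrite('pics/c9.png',cv2.resize(i,None,fx=5,fy=5,interpolation=cv2.INTER_CUBIC))"
```

```text
t 15.65 tip [ 514.3 -115.8  229. ] box-rel x,y [-0.1 62.2] yawY 17.14 z [ 4.e-04 -5.e-04 -1.e+00] F box [ 0.35 -0.67 -0.38] gap 0.43716160973990903
```

View pics/c9.png

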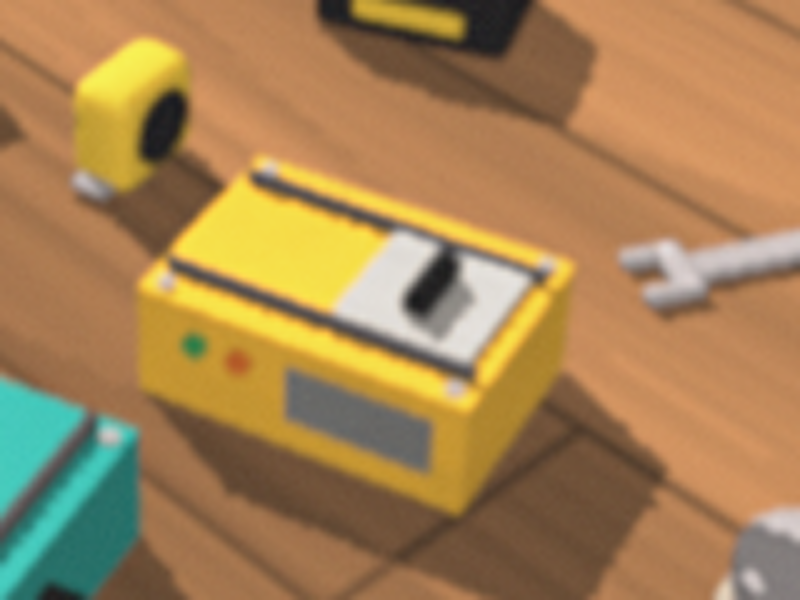

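The shutter is shut, the box is where it was, and the arm is clear. Handing in.

```bash
python3 -c "
from station import bot
print(bot.finish_job())"
```

```text
the job is handed in; nothing more can be done
None
```

The job is handed in (no verdict came back): I pushed the yellow box's shutter open to its stop, held the red key home for about a second at roughly 15 N, and pushed the shutter shut to its stop; in the last picture the box is where it stood and nothing nearby had moved.

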